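# Load the sanding block and pump the bar clamp shut

### The arm

A 7-joint arm with a two-finger parallel gripper is mounted at the origin on a cart in front of the work surface, level with it; the furniture and walls round the work are solid. World frame = base frame: x ahead of the robot, y to its left, z up, the work surface at z = 0. Lengths are in m, angles in rad, forces in N, time in s.
With the tool pointing down it reaches from about 0.35 to 0.9 m from the base axis. Payload 7.2 kg.
Tool frame: the origin (TCP) lies midway between the tips of the shut fingers; the grasp point (between the pads) lies r.grip_point_offset behind it (r.grip_point_offset is the distance from the TCP to the grasp point, in m); x points along the fingers, z is the direction in which the jaws open and shut, and the axes are right-handed (so a half turn about x gives the same grasp; the last joint's range is limited). The gripper opens to 85 mm and grips with 20 to 120 N. Pads are 22 mm wide; open, the fingers measure 114 mm over their backs; the gripper's body (76 mm by 85 mm) begins 54 mm behind the grasp point. The pads swing forward as they close: fully open they stand 13 mm farther back than shut.
Start: joints at [-1.387, 0.411, -0.013, 1.596, 0.006, 1.134, -0.082], TCP at [0.156, 0.605, 0.231] pointing down, gripper open.
Joint ranges: [-2.95, 2.95], [-0.29, 1.99], [-1.47, 1.44], [0.14, 2.54], [-1.03, 4.17], [0.13, 1.85], [-2.86, 2.86]. Speed limits (rad/s): [2.39, 2.39, 3.01, 3.01, 3.14, 3.14, 3.14].

### API

Orientations are given as [roll, pitch, yaw] about the fixed x, y, z axes, in that order (R = Rz(yaw) Ry(pitch) Rx(roll)).
In Python, from plant import r gives the robot as it stands.
- The arm moves only by the tool send_rows, never from a script. Its argument "increments" is a list of rows, each an object with "slide": the shift along the world's x, y, z in cm, a list of three; "turn": the turn about the world's z in rad; "fingers": the opening, from 0 (shut) to 1 (fully open). A call has 1 to 8 rows; each row shifts and turns the commanded pose from where the row before left it; what a row does not reach is not made up. A row lasts 1/10 s, in which the tool goes at most 50 mm and 8.59 degrees, less where a joint would pass 70% of its speed; a pose out of reach is approached as far as the arm can. A call with a gripper value outside its range is refused whole. The fingers move at their own pace and stop on an object; "grip_force" is the grip in N (left out, the last holds). Time passes only in rows, so rows that do not move let the fingers close. It gives the time, the measured TCP pose, the force and the opening at its end, in the units of the state.
- r.read_state(): the state, without advancing time (a new reading comes with each control period).
- r.snapshot(name): name is "scene" or "top"; returns (picture, depth): 480x640x3 uint8, blue, green, red; 480x640 float32, m along the optical axis (not along the pixel's ray), 0 where there is no reading.
- r.calibration(name): a dict with "fx", "fy", "cx", "cy" (pixels), "k1" (the pictures are not rectified: a ray, as slopes to the right and down, at radius r is drawn at 1 + k1 r^2 times it, then the intrinsics apply), "T" (4x4, takes a point from camera to world coordinates). Camera axes: x right, y down, z forward; pixel columns grow to the right and rows downward; lengths in m; the calibration is good to about 2 mm. A picture is of the moment at which its call begins. calibration takes no time and is no camera call.
- r.close_job(): hands the job in, once; it reports no verdict.
The state is a dict: "time_s": time; "joint_positions": joint angles; "qvel": joint speeds; "joint_efforts": joint torques, N m; "position": TCP position; "tcp_rot": TCP orientation; "ft_force": force on the tool from outside, world axes, zero at the start; "ft_torque": the same for the moment, N m; "finger_gap": finger opening in m.
Only numpy, scipy, OpenCV 4.12 (cv2) and the standard library are available. Lean on these libraries where they do the work, as an engineer would, in place of code of your own. Each camera call takes 0.05 s, during which the arm holds its last target.

### The job

Glue-up of a sanding block: stand the wooden block upright on the clamp's plywood base, in the gap between the orange jaw and the cork pad, with a broad face towards the cork, and let go of it. Then pump the clamp's orange trigger against its black handle, squeeze after squeeze, until the jaw has closed on the block and presses it firmly against the cork, but squeeze moderately so as not to crush the cork; move the jaw only with the trigger and leave the other things on the bench alone. Finish holding: keep the trigger squeezed with the gripper, the jaw pressing, and do not let go at the end.

Things in the scene. Friction and masses are not known exactly. Their poses are not given: they have to be found in the camera images.
- clamp: bar clamp fixed to the bench by a plywood base 90 (x) x 250 (y) x 12 mm high. Origin: centre of the base's underside; +y = pressing direction, z up. On its centre line x = 0, from -y to +y: black handle, orange trigger, orange moving jaw, gap for the block, cork pad, grey fixed jaw (66 mm wide, face at y = +100 mm, top at z = 58 mm)
- handle_back (a point): point on the back (-y) face of the upright black handle (clamp y = -86 mm, z = 126 mm). The handle is fixed, 26 mm wide, 14 mm thick, top at z = 140 mm. Squeeze handle and trigger together from above, fingers on this face and on trigger_pad, at z 115 to 135 mm: 50 mm over both at rest, 30 mm fully squeezed. Black cheeks, 40 mm wide, fill y -85 to -23 mm below them up to z = 92 mm
- trigger (a joint): orange lever, 22 mm wide, hinged at clamp y = -55, z = 80 mm. 0 = released, 0.42 rad = fully squeezed to the handle (at grip height it moves 20 mm to -y; the handle stays). A spring of 2 to 3 N returns it. A full squeeze advances the jaw 10 to 15 mm; on release the jaw stays (one-way ratchet) and keeps some push. Moving takes about 8 N; with the block clamped the jaw pushes about as hard as the trigger is squeezed
- trigger_pad (a point): front (+y) of the trigger's thick round finger roll (14 mm diameter, along x), where it is to be squeezed: clamp y = -37, z = 126 mm at rest, y = -56 mm when fully squeezed; moves with the trigger
- jaw (a joint): travel of the moving orange jaw (44 wide, 42 high, z 14 to 56 mm) along the clamp's +y: face at clamp y = 5 mm + travel, 0 to 75 mm; only the trigger may move it (push on it by hand at most a few N)
- jaw_face (a point): centre of the moving jaw's pressing face
- block: loose wooden block, 54 (x) x 36 (y) x 46 mm high (z), 0.08 kg, brown; origin: centre of its underside. Starts upright on the bench. Its 54 x 46 faces are the broad ones, so in the clamp its y axis lies along the clamp's y (either way round)
- cork: loose cork pad, 54 (x) x 15 (y) x 46 mm high, standing on the base (12 mm above the bench) against the fixed jaw: its free face is at clamp y = 85 mm. Origin: centre of its underside. A press of 8 to 25 N by the jaw is right; more than 30 N crushes it. With the block clamped between, the jaw's travel is 44 mm
- toner: bystander: small dark bottle with black cap, 42 mm across, 110 mm tall, origin under its centre
- tape: bystander: roll of tan masking tape lying flat, 96 mm across, 25 mm high, origin under its centre
- mallet: bystander: rubber mallet lying down, 269 mm long, 70 mm wide head, 48 mm high, origin under its middle, long along its y
- red_marker: bystander: white marker with red cap lying down, 140 mm long along its y, 16 mm thick, origin under its middle
Not all that is in view belongs to the job. Of the things like the block, leave any that is turquoise or yellow; of the rest the larger one is meant.

How it is judged:
On the way, in this order (a step that is already met when the one before it is completed fails the run):
1. the block stands upright on the clamp's base between jaw and cork, released, the jaw not yet pressing (y of block in the frame of clamp between 0.02 and 0.07 m and x of block in the frame of clamp between -0.015 and 0.015 m and z of block in the frame of clamp below 0.017 m and angle between block's own z axis and vertical below 0.1 rad and angle between the y axis of block and the y axis of clamp, either way round below 0.3 rad and contact force between the fingers and block below 0.1 N and contact force between jaw and block below 1 N), for 0.2 s.
2. the trigger, squeezed by the fingers, has closed the jaw on the block and the block on the cork (contact force between the fingers and trigger above 2 N and contact force between jaw and block above 4 N and contact force between block and cork above 3 N), for 0.2 s.
At the end, for the whole second after the job is handed in: Fingers still squeeze the trigger (over 2 N); jaw presses the block with 4 to 30 N and the block the cork (over 3 N); both upright (0.1 rad) on the base within 18 mm of the clamp's centre line, the block's broad face square to it (0.1 rad), at rest, no finger touching block or jaw (all of step 2 and contact force between the fingers and block below 0.1 N and contact force between the fingers and jaw below 0.1 N and y of block in the frame of clamp between 0.055 and 0.075 m and x of block in the frame of clamp between -0.018 and 0.018 m and x of cork in the frame of clamp between -0.018 and 0.018 m and z of block in the frame of clamp below 0.017 m and angle between each of block, cork's own z axis and vertical below 0.1 rad and angle between the y axis of block and the y axis of clamp, either way round below 0.1 rad and linear speed of block below 0.02 m/s and value of joint trigger above 0.005 rad and contact force between jaw and block below 30 N); the arm keeps its last pose, push and grip.
It fails at once if the cork is crushed (the jaw presses the block on it with more than 30 N) (contact force between jaw and block above 30 N).
It fails at once if the jaw is pushed by the robot instead of by the trigger (contact force between any of the fingers, the arm and jaw above 4 N).
It fails at once if a bystander is moved by more than 30 mm (distance of any of toner, tape, mallet, red_marker from where it was at the start of the episode above 0.03 m).
It also fails if it takes over 54 s, if anything falls off the work surface, if the arm or the gripper's body presses on something with over 40 N, if the wrist force passes 120 N, or if a joint passes its speed limit or range.

## Working session

There is one attempt and no reset: what is moved stays moved. The work goes in short steps, Python scripts to look and compute and a tool call to move; the robot and the scene stay as the last step left them, time stands still between calls to the robot, and variables do not carry over. Pictures are saved under pics/ and viewed, and the job is handed in when it is done.

Besides the shell and the picture viewer there is one more tool, called after "Call:" as a command line: name --argument value ..., lists and objects as JSON in quotes. send_rows: Moves the arm, as the interface text tells. Its arguments: {"type":"object","properties":{"increments":{"type":"array"},"grip_force":{"type":"number"}},"required":["increments"]}

```bash
mkdir -p pics; ls; python3 - <<'E'
from plant import r
import cv2,numpy as np
print(r.read_state()); print(r.grip_point_offset)
for n in("scene","top"):
    p,d=r.snapshot(n); cv2.imwrite(f"pics/{n}0.png",p); np.save(f"{n}0.npy",d); c=r.calibration(n); print(n,c)
E
```

```text
pics
{'time_s': 0.0, 'joint_positions': array([-1.38715598,  0.41190982, -0.01271419,  1.59708177,  0.00560876,
        1.13429058, -0.0822278 ]), 'qvel': array([ 0.00011387, -0.00083689, -0.00142634, -0.00121661, -0.00096889,
        0.0002234 , -0.00030534]), 'joint_efforts': array([ 1.31205859e-03, -6.00642586e+01,  6.82431646e-01, -2.99420768e+01,
        1.38109649e-02,  1.05724158e-02,  2.18661074e-05]), 'position': array([0.15565684, 0.60477627, 0.23043144]), 'tcp_rot': array([-3.06614958,  1.56914249, -1.74719087]), 'ft_force': array([0.30160675, 0.08779323, 0.86281481]), 'ft_torque': array([-0.00326492,  0.00909916, -0.02004385]), 'finger_gap': 0.08576964122619679}
0.0187
scene {'fx': 507.3323416033959, 'fy': 507.3323416033959, 'cx': 330.59979751121, 'cy': 247.87992957081292, 'k1': 0.029555926874064605, 'T': array([[ 0.56789808, -0.4423108 ,  0.69415627, -0.19680106],
       [-0.82304909, -0.31443082,  0.47299415, -0.4772508 ],
       [ 0.0090537 , -0.83993715, -0.54260816,  0.67666608],
       [ 0.        ,  0.        ,  0.        ,  1.        ]])}
top {'fx': 577.7362341883924, 'fy': 577.7362341883924, 'cx': 310.66379788368897, 'cy': 244.61073005900894, 'k1': -0.0472435834972947, 'T': array([[-0.01659395, -0.993861  ,  0.10938443,  0.42393132],
       [-0.99971333,  0.01838038,  0.01534361,  0.00445542],
       [-0.01725995, -0.10909846, -0.99388109,  1.36763208],
       [ 0.        ,  0.        ,  0.        ,  1.        ]])}
```

View pics/scene0.png

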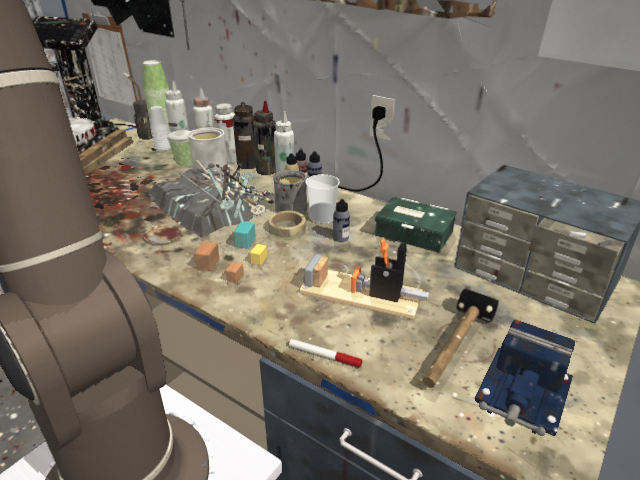

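View pics/top0.png

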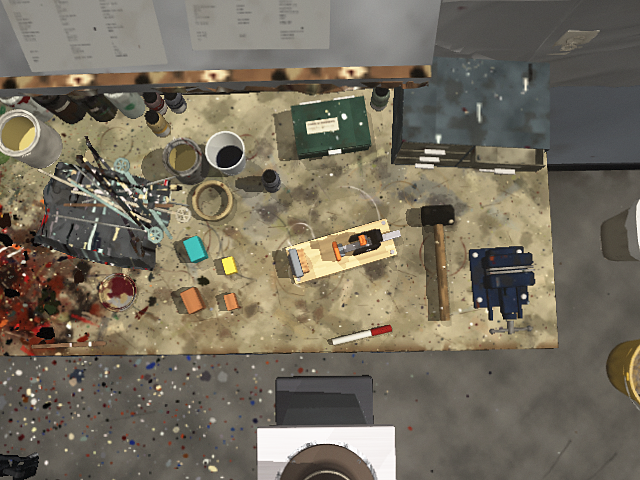

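The scene view shows the clamp at about (360,285) with its cork end on the left. The brown blocks are at (207,255), the larger one, and at (234,272). The top view shows the larger one at (190,300) and the clamp from (295,262) at the cork to (395,235) at the handle end.

```bash
cat > h.py <<'E'
from plant import r
import cv2,numpy as np
def snap(n,name):
    p,d=r.snapshot(n); cv2.imwrite(f"pics/{name}.png",p); return p,d,r.calibration(n)
def rays(c,uv):
    uv=np.asarray(uv,float).reshape(-1,2)
    q=np.c_[(uv[:,0]-c['cx'])/c['fx'],(uv[:,1]-c['cy'])/c['fy']]
    s=q.copy()
    for _ in range(20): s=q/(1+c['k1']*(s**2).sum(1))[:,None]
    return np.c_[s,np.ones(len(s))]
def w_depth(c,uv,z): return (rays(c,uv)*np.asarray(z).reshape(-1,1))@c['T'][:3,:3].T+c['T'][:3,3]
def w_plane(c,uv,h):
    D=rays(c,uv)@c['T'][:3,:3].T; o=c['T'][:3,3]; return o+D*((h-o[2])/D[:,2])[:,None]
def cloud(c,d):
    v,u=np.mgrid[:480,:640]; return w_depth(c,np.c_[u.ravel(),v.ravel()],d.ravel()).reshape(480,640,3)
def project(c,P):
    P=np.asarray(P,float).reshape(-1,3); q=(P-c['T'][:3,3])@c['T'][:3,:3]; s=q[:,:2]/q[:,2:]
    s=s*(1+c['k1']*(s**2).sum(1))[:,None]; return np.c_[s[:,0]*c['fx']+c['cx'],s[:,1]*c['fy']+c['cy']]
E
python3 - <<'E'
from h import *
p=cv2.imread('pics/top0.png'); d=np.load('top0.npy'); c=r.calibration('top')
W=cloud(c,d)
hsv=cv2.cvtColor(p,cv2.COLOR_BGR2HSV)
for n,(u0,u1,v0,v1) in dict(big=(165,215,275,325),small=(215,245,285,315)).items():
    m=np.zeros((480,640),bool); m[v0:v1,u0:u1]=1
    z=W[...,2]; mm=m&(z>.02)&(hsv[...,1]>100)
    print(n,np.percentile(z[mm],[5,50,95]),mm.sum())
    zt=np.percentile(z[mm],90); t=mm&(abs(z-zt)<.006)
    ys,xs=np.nonzero(t); P=w_plane(c,np.c_[xs,ys],zt)[:,:2]
    R=cv2.minAreaRect((P*1000).astype(np.float32)); print(zt,R,cv2.boxPoints(R).round(0).tolist())
for n,s in(("a",(280,210,410,295)),("b",(160,230,250,325))):
    u0,v0,u1,v1=s; cv2.imwrite(f"pics/top_{n}.png",cv2.resize(p[v0:v1,u0:u1],None,fx=6,fy=6,interpolation=cv2.INTER_CUBIC))
# base plywood: light pixels, z~12mm
m=np.zeros((480,640),bool); m[210:295,275:410]=1
t=m&(abs(W[...,2]-.012)<.006)&(hsv[...,2]>200)
ys,xs=np.nonzero(t);P=w_plane(c,np.c_[xs,ys],.012)[:,:2]
R=cv2.minAreaRect((P*1000).astype(np.float32)); print('base',R,cv2.boxPoints(R).round(0).tolist(),t.sum(), np.median(W[...,2][t]))
print('table z', np.median(W[300:330,260:320,2]))
E
```

```text
big [0.02899754 0.04548112 0.05014911] 402
0.04940638085548615 ((447.09625244140625, 300.405029296875), (53.09880828857422, 34.45947265625), 23.41727638244629) [[416.0, 306.0], [430.0, 274.0], [478.0, 295.0], [465.0, 327.0]]
small [0.02647779 0.03195224 0.03646125] 179
0.0353152165093102 ((442.6995544433594, 212.915283203125), (36.70172882080078, 24.24916648864746), 15.221268653869629) [[422.0, 220.0], [428.0, 196.0], [464.0, 206.0], [457.0, 229.0]]
base ((534.0655517578125, -47.802154541015625), (151.4718475341797, 257.9015197753906), 11.491850852966309) [[434.0, 63.0], [486.0, -189.0], [634.0, -159.0], [583.0, 94.0]] 1883 0.011857551528704047
table z -0.00012415348985617136
```

```bash
python3 - <<'E'
import cv2
p=cv2.imread('pics/scene0.png'); cv2.imwrite('pics/scene_a.png',cv2.resize(p[225:325,290:440],None,fx=5,fy=5,interpolation=cv2.INTER_CUBIC))
E
```

```text
(no output)
```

View pics/top_a.png

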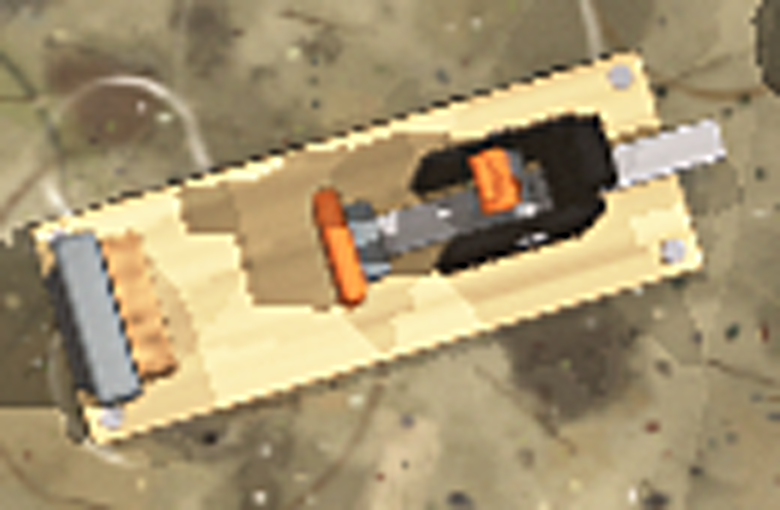

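View pics/top_b.png

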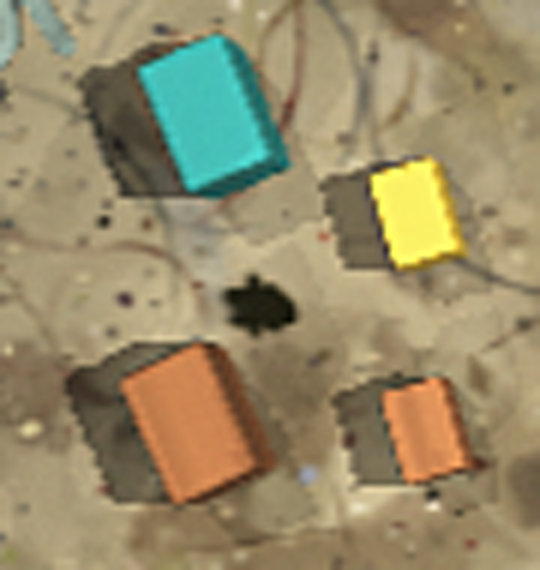

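View pics/scene_a.png

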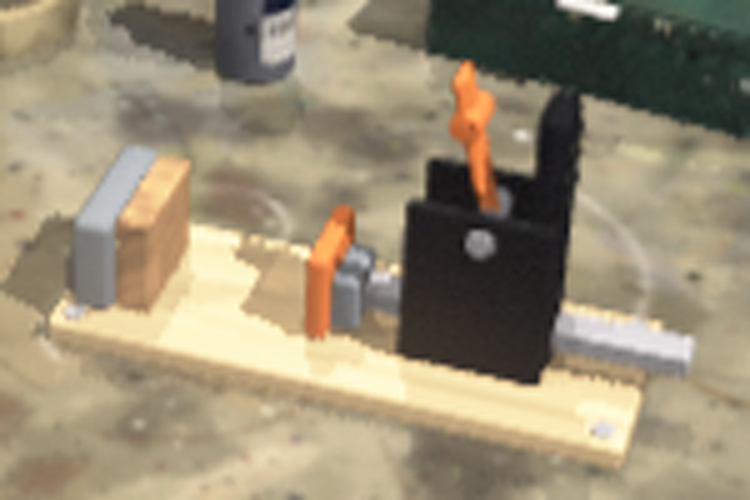

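The crops show the base corners in the top view at about (286,249), (386,219), (397,254) and (296,283), with the cork at the left end. The brown block's top face measures 53x34 mm, which fits the given block. Next I'll compute the clamp frame from the corners and check it against the jaw, cork and trigger.

```bash
python3 - <<'E'
from h import *
p=cv2.imread('pics/top0.png'); d=np.load('top0.npy'); c=r.calibration('top'); W=cloud(c,d)
hsv=cv2.cvtColor(p,cv2.COLOR_BGR2HSV)
cor=np.array([(37,232),(638,52),(702,265),(97,441)])/6+[280,210]-0.5+1/12
C=w_plane(c,cor,.012)[:,:2]
print((C*1000).round(1).tolist(),[round(1000*np.linalg.norm(C[i]-C[(i+1)%4]),1) for i in range(4)])
o=C.mean(0); y=(C[0]+C[3]-C[1]-C[2]); y/=np.linalg.norm(y); x=np.array([y[1],-y[0]])
print('origin',o,'yaw y-axis deg',np.degrees(np.arctan2(y[1],y[0])))
np.save('clamp.npy',np.r_[o,y])
loc=lambda P:np.c_[(P-o)@x,(P-o)@y]*1000
def rep(n,m,h):
    ys,xs=np.nonzero(m); q=loc(w_plane(c,np.c_[xs,ys],h)[:,:2]); print(n,len(q),'x',q[:,0].min().round(1),q[:,0].max().round(1),'y',q[:,1].min().round(1),q[:,1].max().round(1)); 
roi=np.zeros((480,640),bool); roi[210:295,280:402]=1
org=roi&(hsv[...,1]>190)&(hsv[...,0]<15)
u=np.arange(640)[None]*np.ones((480,1))
rep('jaw top z56',org&(u<345)&(W[...,2]>.045),.056)
rep('trigger',org&(u>350),.13)
crk=roi&(W[...,2]>.045)&(hsv[...,1]>80)&(u<320); rep('cork58',crk,.058)
gr=roi&(W[...,2]>.045)&(hsv[...,1]<80)&(u<310); rep('grey58',gr,.058)
han=roi&(W[...,2]>.12); rep('high',han,.135)
m=np.zeros((480,640),bool); m[275:325,165:215]=1
mm=m&(hsv[...,1]>100)&(hsv[...,0]<16)&(hsv[...,2]>170)
# segment by depth + brightness
ys,xs=np.nonzero(mm); P=w_plane(c,np.c_[xs,ys],.046)[:,:2]
R=cv2.minAreaRect((P*1000).astype(np.float32)); print(R)
# small checks of scene view
ps=cv2.imread('pics/scene0.png'); ds=np.load('scene0.npy'); cs=r.calibration('scene'); Ws=cloud(cs,ds)
hs=cv2.cvtColor(ps,cv2.COLOR_BGR2HSV)
mo=np.zeros((480,640),bool); mo[225:325,340:395]=1
t=mo&(hs[...,1]>190)&(hs[...,0]<15)
Q=Ws[t]; L=np.c_[loc(Q[:,:2]),Q[:,2]*1000]
for a,b in((20,60),(80,100),(100,115),(115,135),(135,150)):
    k=(L[:,2]>a)&(L[:,2]<b)
    if k.any(): print(a,b,k.sum(),np.percentile(L[k],[5,50,95],axis=0).round(1).tolist())
mb=np.zeros((480,640),bool); mb[235:280,190:225]=1
t=mb&(hs[...,1]>100)&(hs[...,0]<16)&(Ws[...,2]>.042); print('blk scene top mean',np.median(Ws[t],axis=0),t.sum())
E
```

```text
[[565.6, 84.4], [632.7, -154.0], [547.8, -176.4], [483.0, 61.9]] [np.float64(247.6), np.float64(87.8), np.float64(246.9), np.float64(85.6)]
origin [ 0.55725145 -0.04604757] yaw y-axis deg 105.4607408497612
jaw top z56 39 x -21.1 20.7 y 9.0 18.2
trigger 33 x -10.3 11.1 y -50.8 -35.9
cork58 162 x -68.0 96.6 y 76.6 110.5
grey58 231 x -32.6 112.3 y 64.0 118.8
high 195 x -121.2 98.9 y -123.8 109.0
((446.1493835449219, 301.4797058105469), (50.72164535522461, 33.10883712768555), 25.147741317749023)
blk scene top mean [0.44086394 0.29823741 0.04752519] 235
```

```bash
cat >> h.py <<'E'
from scipy.spatial.transform import Rotation as Ro
def zang(s=None):
    s=s or r.read_state(); M=Ro.from_euler('xyz',s['tcp_rot']).as_matrix(); return np.arctan2(M[1,2],M[0,2]),M
def toclamp(P):
    C=np.load('clamp.npy'); o,y=C[:2],C[2:]; x=np.array([y[1],-y[0]]); return np.c_[(P-o)@x,(P-o)@y]*1000
E
python3 - <<'E'
from h import *
a,M=zang(); print('tool z deg',np.degrees(a)); print(M.round(3))
p=cv2.imread('pics/top0.png'); d=np.load('top0.npy'); c=r.calibration('top'); W=cloud(c,d)
# clamp-frame profile along centreline from depth
L=toclamp(W[...,:2].reshape(-1,2)); z=W[...,2].ravel()*1000
for x0,x1 in((-12,12),):
  for y0 in range(-120,125,5):
    k=(L[:,0]>x0)&(L[:,0]<x1)&(L[:,1]>=y0)&(L[:,1]<y0+5)
    if k.any(): print(y0,np.percentile(z[k],[10,50,90]).round(0),end=' ')
E
```

```text
tool z deg 75.57486798186841
[[-0.    -0.968  0.249]
 [-0.001  0.249  0.968]
 [-1.    -0.    -0.001]]
-120 [10. 33. 37.] -115 [12. 33. 38.] -110 [12. 31. 37.] -105 [12. 34. 36.] -100 [11. 27. 38.] -95 [12. 16. 32.] -90 [100. 102. 127.] -85 [133. 139. 142.] -80 [123. 140. 142.] -75 [ 39. 103. 139.] -70 [33. 35. 38.] -65 [77. 78. 78.] -60 [81. 84. 89.] -55 [40. 85. 91.] -50 [ 32. 129. 134.] -45 [ 32. 128. 141.] -40 [ 35. 129. 148.] -35 [32. 36. 38.] -30 [15. 33. 36.] -25 [11. 32. 37.] -20 [12. 35. 38.] -15 [ 9. 32. 37.] -10 [13. 35. 38.] -5 [37. 42. 45.] 0 [40. 43. 46.] 5 [42. 45. 56.] 10 [54. 57. 60.] 15 [10. 47. 57.] 20 [ 9. 13. 15.] 25 [ 8. 14. 15.] 30 [10. 12. 15.] 35 [ 9. 12. 16.] 40 [ 9. 11. 15.] 45 [ 8. 13. 15.] 50 [ 8. 12. 15.] 55 [ 9. 12. 14.] 60 [ 8. 13. 16.] 65 [ 9. 14. 15.] 70 [ 9. 12. 15.] 75 [ 7. 11. 15.] 80 [ 8. 12. 16.] 85 [54. 58. 60.] 90 [55. 59. 61.] 95 [54. 58. 61.] 100 [52. 56. 60.] 105 [54. 58. 61.] 110 [55. 58. 61.] 115 [52. 58. 60.] 120 [30. 32. 35.]
```

Call:
send_rows --increments '[{"slide":[3,-3,0],"turn":-0.11,"fingers":1},{"slide":[3,-3,0],"turn":-0.11,"fingers":1},{"slide":[3,-3,0],"turn":-0.11,"fingers":1},{"slide":[3,-3,0],"turn":-0.11,"fingers":1},{"slide":[3,-3,0],"turn":-0.11,"fingers":1},{"slide":[3,-3,0],"turn":-0.11,"fingers":1},{"slide":[3,-3,0],"turn":-0.11,"fingers":1},{"slide":[3,-3,0],"turn":-0.11,"fingers":1}]' --grip_force 25

```text
time_s: 0.9
position: [0.3966, 0.3638, 0.2312]
tcp_rot: [3.082, 1.571, -2.767]
ft_force: [0.8, 0.5, -1.3]
finger_gap: 0.0852
```

Call:
send_rows --increments '[{"slide":[2.5,-3,-2],"turn":0,"fingers":1},{"slide":[2.5,-3,-2],"turn":0,"fingers":1},{"slide":[0,0,-4],"turn":0,"fingers":1},{"slide":[0,0,0],"turn":0,"fingers":1}]'

```text
time_s: 1.3
position: [0.4437, 0.3023, 0.1471]
tcp_rot: [-2.836, 1.562, -2.399]
ft_force: [-0.6, -0.0, 0.4]
finger_gap: 0.0852
```

```bash
python3 - <<'E'
from h import *
s=r.read_state(); a,M=zang(s); print(s['time_s'],s['position'],np.degrees(a),s['finger_gap'],M[:,0].round(3))
snap('scene','scene1'); snap('top','top1')
E
```

```text
1.3 [0.44366196 0.30233319 0.14714734] 25.014784030310828 0.08518584294679174 [-0.006 -0.006 -1.   ]
```

View pics/scene1.png

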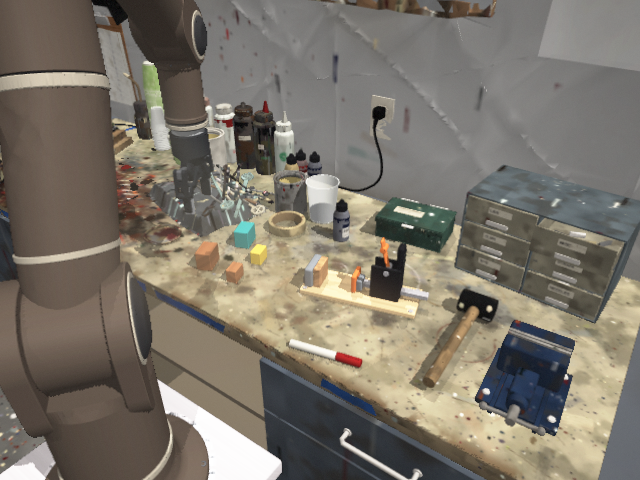

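```bash
python3 - <<'E'
from h import *
cs=r.calibration('scene'); s=r.read_state(); print(s['position'],project(cs,[s['position'],[.447,.301,.046]]), project(r.calibration('top'),[s['position']]))
p=cv2.imread('pics/top1.png'); q=cv2.imread('pics/scene1.png')
cv2.imwrite('pics/c1.png',np.hstack([cv2.resize(p[200:340,110:250],(400,400)),cv2.resize(q[160:300,130:270],(400,400))]))
E
```

```text
[0.44494171 0.30557711 0.15121787] [[199.14822828 206.9360791 ]
 [207.35285855 247.99133344]] [[177.82897624 300.21135685]]
```

View pics/c1.png

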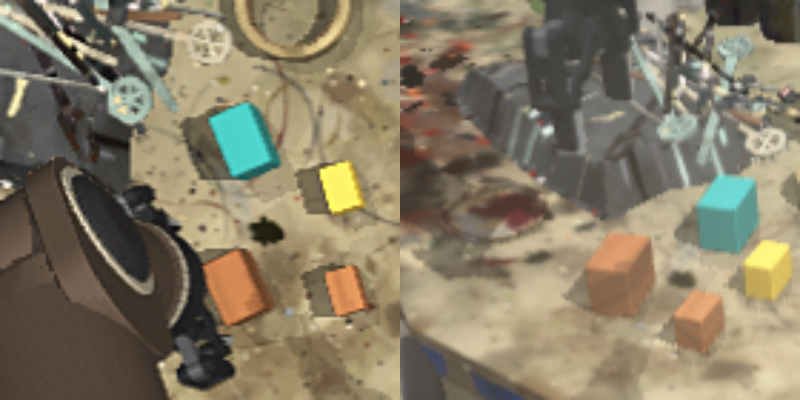

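The pictures show the gripper above the block and the jaw axis parallel to its long side. Its position matches the projected TCP. Descending now.

Call:
send_rows --increments '[{"slide":[0.15,-0.4,-4],"turn":0,"fingers":1},{"slide":[0,0,-4],"turn":0,"fingers":1},{"slide":[0,0,-3],"turn":0,"fingers":1},{"slide":[0,0,-2],"turn":0,"fingers":1},{"slide":[0,0,-0.9],"turn":0,"fingers":1},{"slide":[0,0,0],"turn":0,"fingers":1}]'

```text
time_s: 2.0
position: [0.447, 0.3024, 0.0127]
tcp_rot: [1.797, 1.57, 2.237]
ft_force: [-0.8, 0.4, 0.6]
finger_gap: 0.0855
```

Call:
send_rows --increments '[{"slide":[0,0,0],"turn":0,"fingers":0.5},{"slide":[0,0,0],"turn":0,"fingers":0.3},{"slide":[0,0,0],"turn":0,"fingers":0.3},{"slide":[0,0,0],"turn":0,"fingers":0.3},{"slide":[0,0,0],"turn":0,"fingers":0.3}]' --grip_force 30

```text
time_s: 2.5
position: [0.448, 0.3021, 0.0139]
tcp_rot: [0.405, 1.568, 0.844]
ft_force: [-0.5, 0.0, 7.4]
finger_gap: 0.0534
```

```bash
python3 - <<'E'
from h import *
s=r.read_state(); a,M=zang(s); print(s['time_s'],s['position'],np.degrees(a),s['finger_gap'],s['ft_force'])
p,d,c=snap('scene','scene2'); cv2.imwrite('pics/c2.png',cv2.resize(p[180:320,130:330],(800,560)))
E
```

```text
2.5 [0.44803511 0.30212573 0.01386388] 25.157575822459727 0.053350999079233644 [-0.48907796  0.01629015  7.43113901]
```

View pics/c2.png

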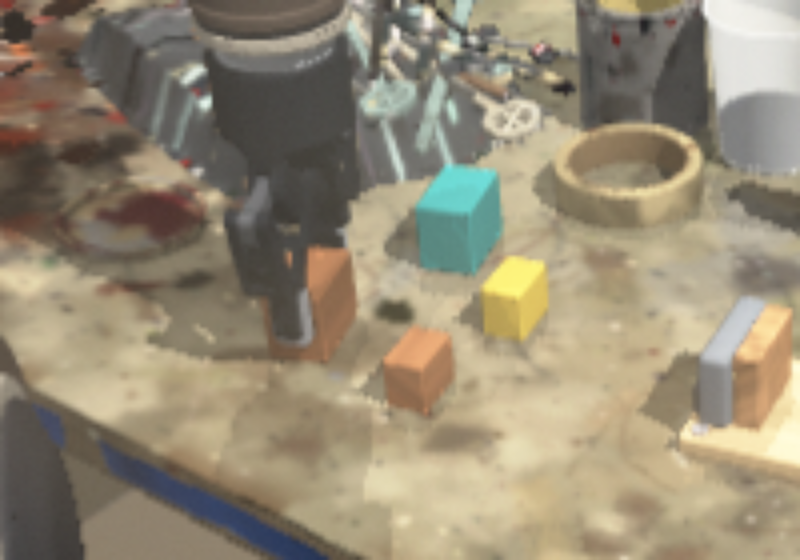

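The block is held: the gap is 53.4 mm and the crop shows the pads on its narrow ends. Lifting it and carrying it to the gap.

Call:
send_rows --increments '[{"slide":[0,0,2],"turn":0,"fingers":0.3},{"slide":[0,0,4],"turn":0,"fingers":0.3},{"slide":[0,0,4],"turn":0,"fingers":0.3},{"slide":[1,-3,1],"turn":-0.04,"fingers":0.3},{"slide":[1.3,-4,0],"turn":-0.05,"fingers":0.3},{"slide":[1.3,-4,0],"turn":-0.05,"fingers":0.3},{"slide":[1.3,-4,0],"turn":-0.03,"fingers":0.3},{"slide":[1.3,-4,0],"turn":0,"fingers":0.3}]'

```text
time_s: 3.35
position: [0.5096, 0.1099, 0.1231]
tcp_rot: [0.321, 1.57, 0.589]
ft_force: [0.2, 1.1, -2.0]
finger_gap: 0.0536
```

Call:
send_rows --increments '[{"slide":[1.3,-4,0],"turn":0,"fingers":0.3},{"slide":[1.3,-4,0],"turn":0,"fingers":0.3},{"slide":[0.6,-2.4,0],"turn":0,"fingers":0.3},{"slide":[0,0,0],"turn":0,"fingers":0.3},{"slide":[0,0,0],"turn":0,"fingers":0.3}]'

```text
time_s: 3.85
position: [0.5412, 0.007, 0.1226]
tcp_rot: [0.877, 1.57, 1.144]
ft_force: [0.3, 0.7, -1.3]
finger_gap: 0.0535
```

```bash
python3 - <<'E'
from h import *
s=r.read_state(); a,M=zang(s); print(s['time_s'],s['position'],np.degrees(a),s['finger_gap'],s['ft_force'],toclamp(s['position'][None,:2]))
p,d,c=snap('scene','scene3'); cv2.imwrite('pics/c3.png',cv2.resize(p[180:330,280:440],(800,750))[:600])
E
```

```text
3.85 [0.5411589  0.00701154 0.12260913] 15.32413093509916 0.05347612706431164 [ 0.29201155  0.68864594 -1.31524173] [[-1.36581494 55.42899992]]
```

View pics/c3.png

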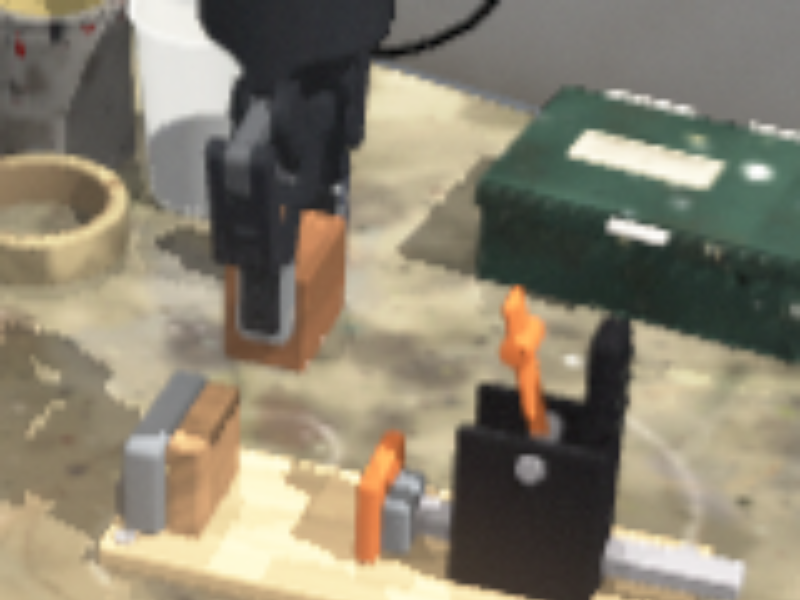

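Call:
send_rows --increments '[{"slide":[0.1,0.1,-4],"turn":0,"fingers":0.3},{"slide":[0,0,-3],"turn":0,"fingers":0.3},{"slide":[0,0,-1.5],"turn":0,"fingers":0.3},{"slide":[0,0,-0.7],"turn":0,"fingers":0.3},{"slide":[0,0,-0.2],"turn":0,"fingers":0.3},{"slide":[0,0,-0.1],"turn":0,"fingers":0.3},{"slide":[0,0,0],"turn":0,"fingers":0.3}]'

```text
time_s: 4.6
position: [0.5429, 0.0087, 0.0282]
tcp_rot: [-0.011, 1.569, 0.259]
ft_force: [-0.9, 0.5, -0.6]
finger_gap: 0.054
```

```bash
python3 - <<'E'
from h import *
s=r.read_state(); a,M=zang(s); print(s['time_s'],s['position'],np.degrees(a),s['finger_gap'],s['ft_force'],toclamp(s['position'][None,:2]))
p,d,c=snap('scene','scene4'); cv2.imwrite('pics/c4.png',cv2.resize(p[210:330,280:440],(800,600)))
E
```

```text
4.6 [0.54286467 0.00870861 0.02816907] 15.442157458538198 0.05404951235303097 [-0.87196994  0.49740942 -0.58534342] [[ 0.7306269  56.60993206]]
```

View pics/c4.png

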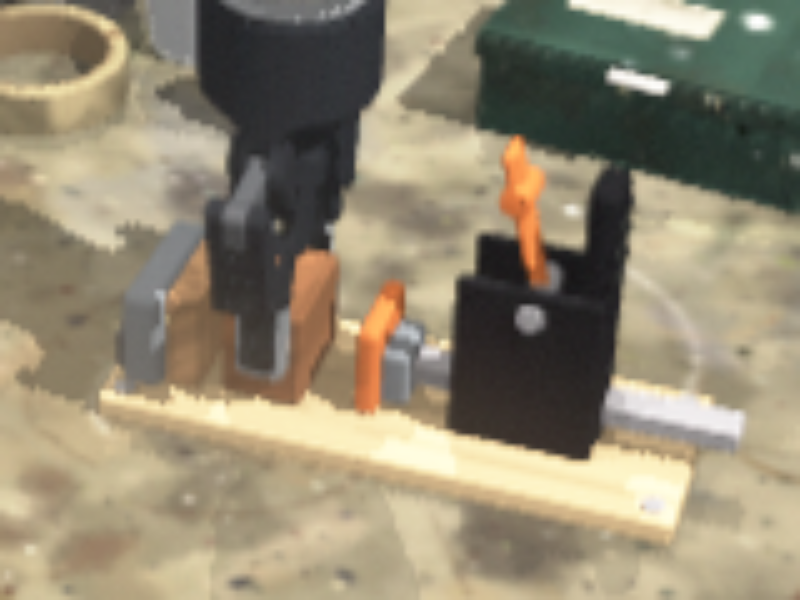

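The block is in the gap, clear of the jaw and the cork, and not yet touching the base. I'll lower it the last 2–3 mm.

Call:
send_rows --increments '[{"slide":[0,0,-0.1],"turn":0,"fingers":0.3},{"slide":[0,0,-0.1],"turn":0,"fingers":0.3},{"slide":[0,0,0],"turn":0,"fingers":0.3}]'

```text
time_s: 4.95
position: [0.5426, 0.0083, 0.0259]
tcp_rot: [0.162, 1.57, 0.43]
ft_force: [-1.0, 0.2, 5.3]
finger_gap: 0.0537
```

Contact: 5 N upward. Releasing it.

Call:
send_rows --increments '[{"slide":[0,0,0],"turn":0,"fingers":0.8},{"slide":[0,0,0],"turn":0,"fingers":0.9},{"slide":[0,0,0],"turn":0,"fingers":0.9},{"slide":[0,0,0],"turn":0,"fingers":0.9},{"slide":[0,0,0],"turn":0,"fingers":0.9}]'

```text
time_s: 5.45
position: [0.5422, 0.0083, 0.0252]
tcp_rot: [-2.799, 1.571, -2.53]
ft_force: [0.9, 0.3, 0.2]
finger_gap: 0.0768
```

Call:
send_rows --increments '[{"slide":[0,0,2],"turn":0,"fingers":0.9},{"slide":[0,0,4],"turn":0,"fingers":0.9},{"slide":[0,0,4],"turn":0,"fingers":0.9},{"slide":[0,0,4],"turn":0,"fingers":0.9},{"slide":[0,0,4],"turn":0,"fingers":0.9},{"slide":[0,0,0],"turn":0,"fingers":0.9}]'

```text
time_s: 6.05
position: [0.5452, 0.0081, 0.2107]
tcp_rot: [-0.079, 1.562, 0.19]
ft_force: [0.2, 0.6, -0.0]
finger_gap: 0.0769
```

```bash
python3 - <<'E'
from h import *
s=r.read_state(); a,M=zang(s); print(s['time_s'],s['position'],np.degrees(a),s['finger_gap'],s['joint_positions'])
p,d,c=snap('scene','scene5'); cv2.imwrite('pics/c5.png',cv2.resize(p[210:330,280:440],(800,600)))
E
```

```text
6.05 [0.54516442 0.00807559 0.2106581 ] 15.386652597998019 0.07692584667633592 [-0.46283584  0.30194685  0.44885652  1.84785348 -0.15404802  1.01642475
  0.31710874]
```

View pics/c5.png

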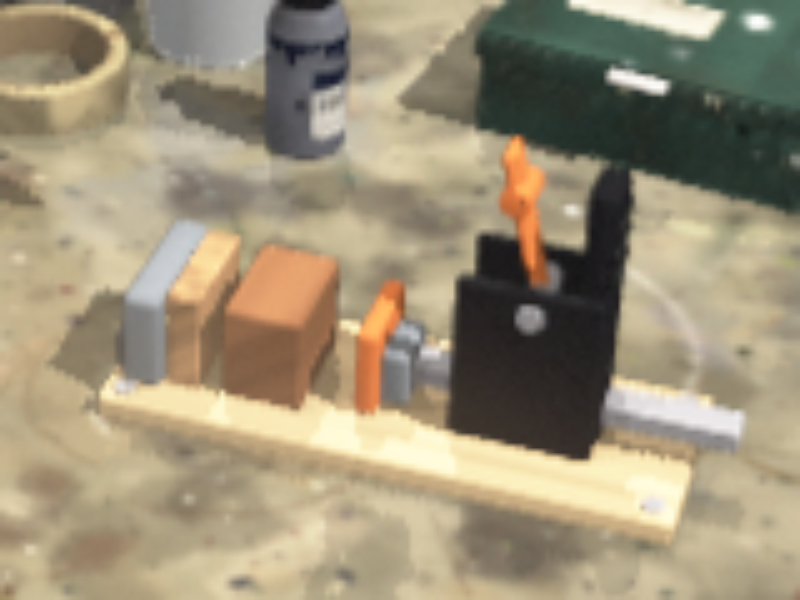

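The block stands upright in the gap, released, with the jaw clear. Next I turn +90° and move above the handle and trigger.

Call:
send_rows --increments '[{"slide":[0.4,-1.4,0],"turn":0.131,"fingers":1},{"slide":[0.4,-1.4,0],"turn":0.131,"fingers":1},{"slide":[0.4,-1.4,0],"turn":0.131,"fingers":1},{"slide":[0.4,-1.4,0],"turn":0.131,"fingers":1},{"slide":[0.4,-1.4,0],"turn":0.131,"fingers":1},{"slide":[0.4,-1.4,0],"turn":0.131,"fingers":1},{"slide":[0.3,-1.4,0],"turn":0.131,"fingers":1},{"slide":[0.1,-1.4,0],"turn":0.131,"fingers":1}]'

```text
time_s: 6.9
position: [0.5696, -0.1041, 0.2036]
tcp_rot: [1.696, 1.568, 3.018]
ft_force: [0.4, 0.3, 0.1]
finger_gap: 0.0853
```

Call:
send_rows --increments '[{"slide":[0,0,0],"turn":0.131,"fingers":1},{"slide":[0,0,0],"turn":0.131,"fingers":1},{"slide":[0,0,0],"turn":0.131,"fingers":1},{"slide":[0,0,0],"turn":0.131,"fingers":1},{"slide":[0,0,0],"turn":0,"fingers":1},{"slide":[0,0,0],"turn":0,"fingers":1}]'

```text
time_s: 7.5
position: [0.5697, -0.1037, 0.2042]
tcp_rot: [1.076, 1.569, 2.913]
ft_force: [-0.2, 0.1, -0.3]
finger_gap: 0.0856
```

```bash
python3 - <<'E'
from h import *
s=r.read_state(); a,M=zang(s); print(s['time_s'],s['position'],np.degrees(a),M[:,0],s['finger_gap'],s['joint_positions'],toclamp(s['position'][None,:2]))
snap('top','top6')
p,d,c=snap('scene','scene6'); cv2.imwrite('pics/c6.png',cv2.resize(p[170:320,280:480],(800,600)))
E
```

```text
7.5 [ 0.56969182 -0.10373097  0.20424295] 105.25396906745763 [-1.65124137e-03  3.84002781e-04 -9.99998563e-01] 0.08556510066916578 [-0.0341244   0.35827386  0.16972595  1.75181715 -0.06898008  1.0389591
  1.99716293] [[ -3.38693052 -58.91236087]]
```

View pics/c6.png

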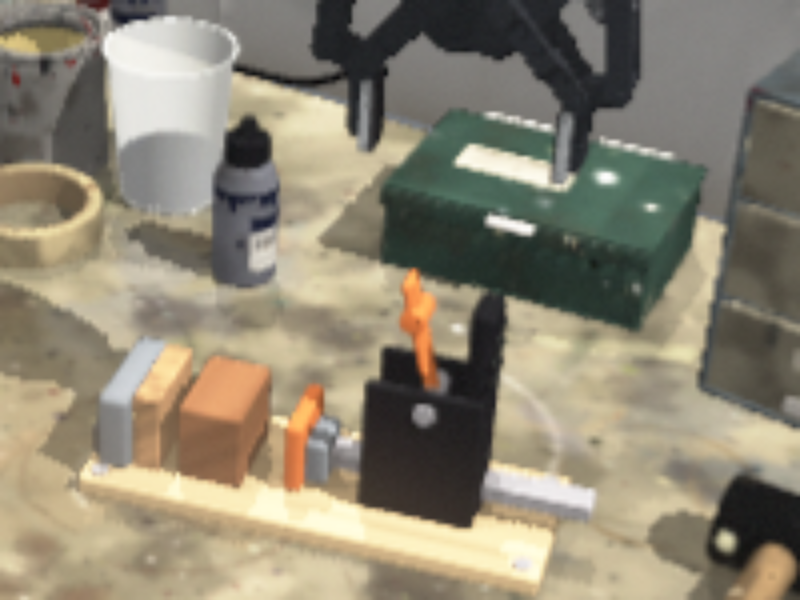

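The fingers straddle the handle and trigger in the picture. I'll correct by (4, -1.6) mm and descend.

Call:
send_rows --increments '[{"slide":[0.4,-0.16,-2],"turn":0,"fingers":1},{"slide":[0,0,-3],"turn":0,"fingers":1},{"slide":[0,0,-3],"turn":0,"fingers":1},{"slide":[0,0,-1.9],"turn":0,"fingers":1},{"slide":[0,0,0],"turn":0,"fingers":1},{"slide":[0,0,0],"turn":0,"fingers":0.75},{"slide":[0,0,0],"turn":0,"fingers":0.72},{"slide":[0,0,0],"turn":0,"fingers":0.72}]' --grip_force 20

```text
time_s: 8.4
position: [0.5751, -0.1054, 0.1077]
tcp_rot: [-1.915, 1.569, -0.074]
ft_force: [-0.1, 0.1, 0.1]
finger_gap: 0.0614
```

```bash
cat > st.py <<'E'
from h import *
import sys
s=r.read_state(); a,M=zang(s); C=np.load('clamp.npy'); y=C[2:]; x=np.array([y[1],-y[0]])
print('t',s['time_s'],'z',s['position'][2].round(4),'clampxy',toclamp(s['position'][None,:2]).round(1),'ang',np.degrees(a).round(2),'gap',s['finger_gap'].round(4),'F clamp x,y,z',(s['ft_force'][:2]@x).round(1),(s['ft_force'][:2]@y).round(1),s['ft_force'][2].round(1))
if len(sys.argv)>1:
    n=sys.argv[1]; p,d,c=snap('scene',n); cv2.imwrite(f'pics/c{n}.png',cv2.resize(p[210:330,290:450],(800,600),interpolation=cv2.INTER_CUBIC))
E
python3 st.py s7
```

```text
Traceback (most recent call last):
  File "st.py", line 4, in <module>
    print('t',s['time_s'],'z',s['position'][2].round(4),'clampxy',toclamp(s['position'][None,:2]).round(1),'ang',np.degrees(a).round(2),'gap',s['finger_gap'].round(4),'F clamp x,y,z',(s['ft_force'][:2]@x).round(1),(s['ft_force'][:2]@y).round(1),s['ft_force'][2].round(1))
                                                                                                                                              ^^^^^^^^^^^^^^^^^^^^^
AttributeError: 'float' object has no attribute 'round'
```

```bash
sed -i "s/s\['finger_gap'\].round(4)/round(s['finger_gap'],4)/" st.py; python3 st.py s7
```

```text
t 8.4 z 0.1077 clampxy [[  1.4 -62. ]] ang 105.47 gap 0.0614 F clamp x,y,z -0.1 0.1 0.1
```

View pics/cs7.png

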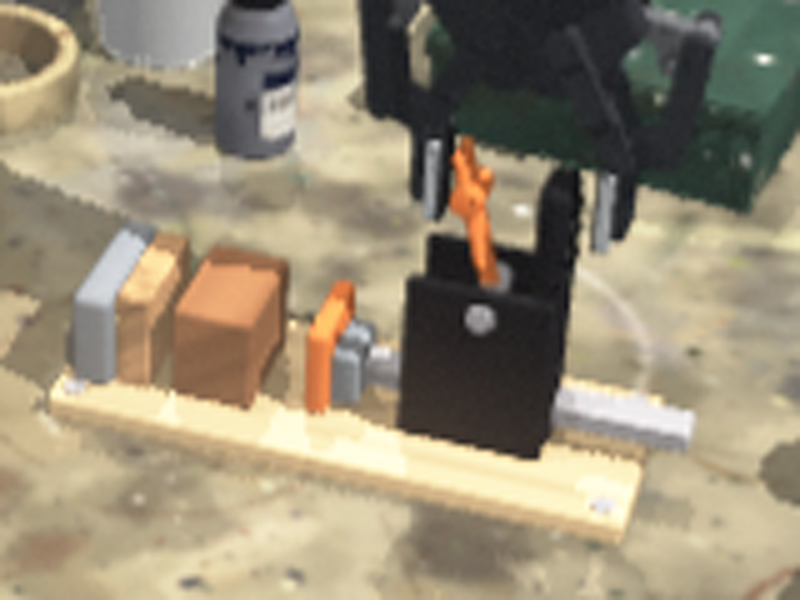

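The pads stand on both sides of the handle and trigger with about 5 mm each side. I'll feel for contact by closing to about 49 mm.

Call:
send_rows --increments '[{"slide":[0,0,0],"turn":0,"fingers":0.64},{"slide":[0,0,0],"turn":0,"fingers":0.6},{"slide":[0,0,0],"turn":0,"fingers":0.57},{"slide":[0,0,0],"turn":0,"fingers":0.57},{"slide":[0,0,0],"turn":0,"fingers":0.57}]'

```text
time_s: 8.95
position: [0.5744, -0.1038, 0.1067]
tcp_rot: [-0.364, 1.569, 1.478]
ft_force: [-1.3, 4.6, 4.7]
finger_gap: 0.0488
```

```bash
python3 st.py
```

```text
t 8.95 z 0.1067 clampxy [[  1.1 -60.2]] ang 105.55 gap 0.0488 F clamp x,y,z -0.1 4.8 4.7
```

Contact is felt on both sides, and the arm's compliance is about 2.6 N/mm. First squeeze: close while following the handle with half the stroke toward -y. The jaw can't reach the block in this stroke.

Call:
send_rows --increments '[{"slide":[0.03,-0.1,0],"turn":0,"fingers":0.54},{"slide":[0.03,-0.1,0],"turn":0,"fingers":0.51},{"slide":[0.03,-0.1,0],"turn":0,"fingers":0.48},{"slide":[0.03,-0.1,0],"turn":0,"fingers":0.45},{"slide":[0.03,-0.1,0],"turn":0,"fingers":0.42},{"slide":[0.03,-0.1,0],"turn":0,"fingers":0.39},{"slide":[0.03,-0.1,0],"turn":0,"fingers":0.36},{"slide":[0.03,-0.1,0],"turn":0,"fingers":0.34}]'

```text
time_s: 9.75
position: [0.5769, -0.1131, 0.1068]
tcp_rot: [-1.11, 1.57, 0.731]
ft_force: [-2.1, 4.8, 7.8]
finger_gap: 0.0296
```

```bash
python3 st.py s8
```

```text
t 9.75 z 0.1068 clampxy [[  1.1 -69.8]] ang 105.48 gap 0.0296 F clamp x,y,z -0.7 5.2 7.8
```

View pics/cs8.png

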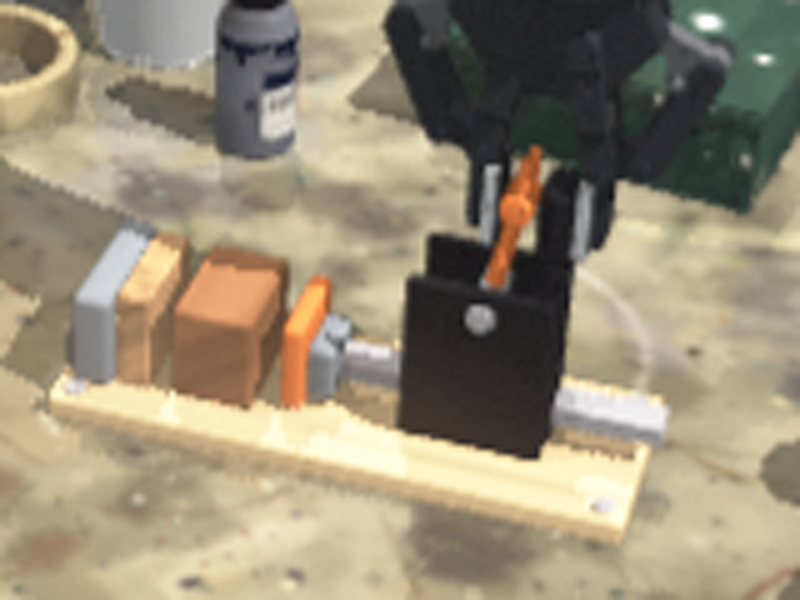

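The first squeeze worked: the trigger is against the handle and the jaw has advanced about 12 mm. Releasing, then the second squeeze.

Call:
send_rows --increments '[{"slide":[-0.06,0.2,0],"turn":0,"fingers":0.4},{"slide":[-0.06,0.2,0],"turn":0,"fingers":0.46},{"slide":[-0.06,0.2,0],"turn":0,"fingers":0.52},{"slide":[-0.06,0.2,0],"turn":0,"fingers":0.58},{"slide":[0,0.05,0],"turn":0,"fingers":0.63},{"slide":[0,0,0],"turn":0,"fingers":0.63},{"slide":[0,0,0],"turn":0,"fingers":0.63}]'

```text
time_s: 10.5
position: [0.574, -0.1048, 0.1062]
tcp_rot: [1.196, 1.57, 3.037]
ft_force: [-1.9, 1.4, 0.0]
finger_gap: 0.0537
```

```bash
python3 st.py s9; python3 - <<'E'
from h import *
p=cv2.imread('pics/s9.png'); d=None
c=r.calibration('scene'); h=cv2.cvtColor(p,cv2.COLOR_BGR2HSV)
m=(h[...,1]>190)&(h[...,0]<13); m[:, :345]=0; m[:262]=0; m[300:]=0; m[:,375:]=0
# jaw near-left bottom edge : project known model points for travels
C=np.load('clamp.npy'); o,y=C[:2],C[2:]; x=np.array([y[1],-y[0]])
for yy in (17,28,30,32,34):
    P=[np.r_[o+x*sx*.022+y*yy/1000,z] for sx,z in((-1,.056),(-1,.014))]
    print(yy,project(c,P).round(1).tolist())
ys,xs=np.nonzero(m); print([(int(v),int(xs[ys==v].min())) for v in range(ys.min(),ys.max()+1,2) if (ys==v).any()])
E
```

```text
t 10.5 z 0.1062 clampxy [[  0.5 -61.1]] ang 105.48 gap 0.0537 F clamp x,y,z -1.5 1.8 0.0
17 [[352.0, 277.0], [351.4, 293.0]]
28 [[347.0, 275.9], [346.5, 291.9]]
30 [[346.1, 275.7], [345.6, 291.7]]
32 [[345.1, 275.5], [344.7, 291.6]]
34 [[344.2, 275.3], [343.8, 291.4]]Traceback (most recent call last):
  File "<stdin>", line 10, in <module>
    return umr_minimum(a, axis, None, out, keepdims, initial, where)
ValueError: zero-size array to reduction operation minimum which has no identity
```

View pics/cs9.png

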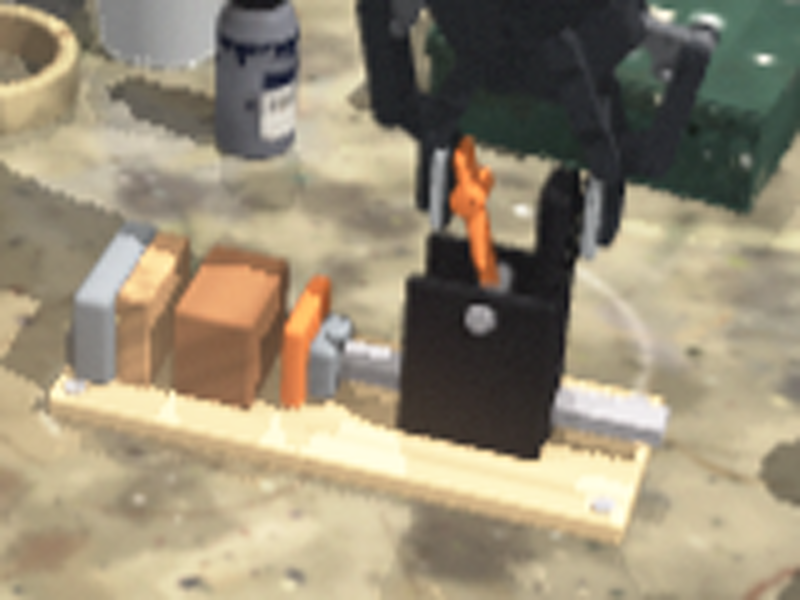

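The trigger is back at rest and the jaw is at about y = 29 mm, so 12 mm per squeeze and 20 mm to go. Second squeeze, full stroke; it should end near 41 mm, still short of the cork.

Call:
send_rows --increments '[{"slide":[0.03,-0.1,0],"turn":0,"fingers":0.57},{"slide":[0.03,-0.1,0],"turn":0,"fingers":0.53},{"slide":[0.03,-0.1,0],"turn":0,"fingers":0.49},{"slide":[0.03,-0.1,0],"turn":0,"fingers":0.46},{"slide":[0.03,-0.1,0],"turn":0,"fingers":0.43},{"slide":[0.03,-0.1,0],"turn":0,"fingers":0.4},{"slide":[0.03,-0.1,0],"turn":0,"fingers":0.37},{"slide":[0.03,-0.1,0],"turn":0,"fingers":0.34}]'

```text
time_s: 11.35
position: [0.5771, -0.113, 0.1069]
tcp_rot: [-1.778, 1.57, 0.063]
ft_force: [-2.8, 4.5, 9.0]
finger_gap: 0.0292
```

```bash
python3 st.py s10
```

```text
t 11.35 z 0.1069 clampxy [[  1.3 -69.8]] ang 105.46 gap 0.0292 F clamp x,y,z -1.5 5.1 9.0
```

View pics/cs10.png

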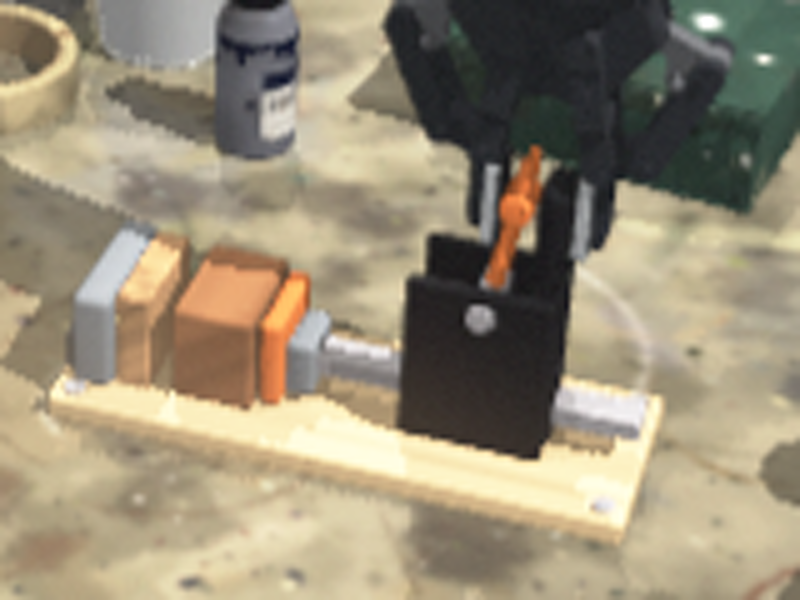

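The jaw is now just at the block. Releasing for the third squeeze.

Call:
send_rows --increments '[{"slide":[-0.06,0.2,0],"turn":0,"fingers":0.4},{"slide":[-0.06,0.2,0],"turn":0,"fingers":0.46},{"slide":[-0.06,0.2,0],"turn":0,"fingers":0.52},{"slide":[-0.06,0.2,0],"turn":0,"fingers":0.58},{"slide":[0,0.05,0],"turn":0,"fingers":0.63},{"slide":[0,0,0],"turn":0,"fingers":0.63},{"slide":[0,0,0],"turn":0,"fingers":0.63}]'

```text
time_s: 12.1
position: [0.5743, -0.1046, 0.1064]
tcp_rot: [-2.794, 1.571, -0.954]
ft_force: [0.0, 0.9, 0.4]
finger_gap: 0.0539
```

Call:
send_rows --increments '[{"slide":[0.03,-0.09,0],"turn":0,"fingers":0.57},{"slide":[0.03,-0.09,0],"turn":0,"fingers":0.54},{"slide":[0.03,-0.09,0],"turn":0,"fingers":0.51},{"slide":[0.03,-0.09,0],"turn":0,"fingers":0.48},{"slide":[0.02,-0.08,0],"turn":0,"fingers":0.46},{"slide":[0,0,0],"turn":0,"fingers":0.46}]' --grip_force 20

```text
time_s: 12.7
position: [0.5759, -0.1081, 0.1067]
tcp_rot: [-0.978, 1.57, 0.863]
ft_force: [-2.1, 3.8, 4.0]
finger_gap: 0.0395
```

```bash
python3 st.py s11
```

```text
t 12.7 z 0.1067 clampxy [[  1.5 -64.8]] ang 105.5 gap 0.0395 F clamp x,y,z -1.1 4.3 4.0
```

View pics/cs11.png

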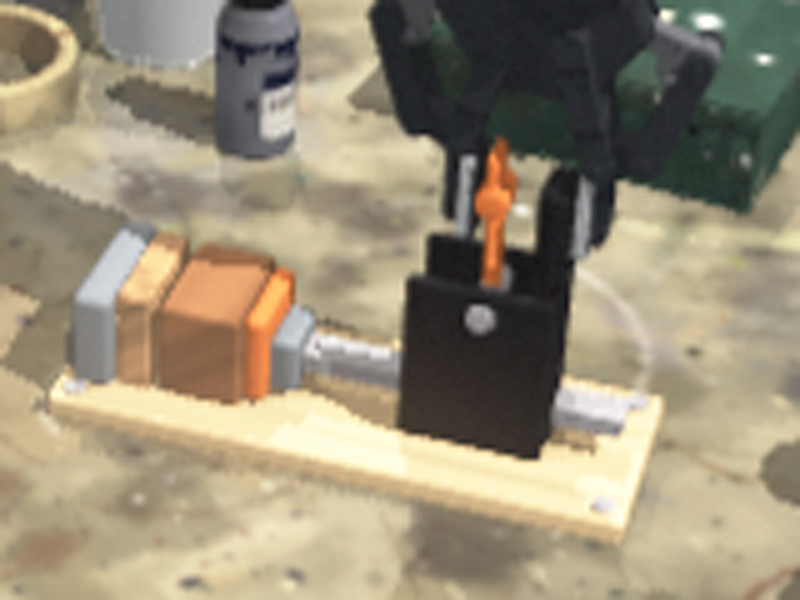

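The jaw is pushing the block square toward the cork, about 3 mm to go. Creeping.

Call:
send_rows --increments '[{"slide":[0.01,-0.04,0],"turn":0,"fingers":0.45},{"slide":[0.01,-0.04,0],"turn":0,"fingers":0.44},{"slide":[0.01,-0.04,0],"turn":0,"fingers":0.43},{"slide":[0.01,-0.04,0],"turn":0,"fingers":0.42},{"slide":[0,0,0],"turn":0,"fingers":0.42}]'

```text
time_s: 13.25
position: [0.5761, -0.1099, 0.1063]
tcp_rot: [-0.355, 1.57, 1.486]
ft_force: [-2.0, 4.8, 4.6]
finger_gap: 0.0361
```

```bash
python3 st.py
```

```text
t 13.25 z 0.1063 clampxy [[  1.2 -66.5]] ang 105.5 gap 0.0361 F clamp x,y,z -0.6 5.2 4.6
```

Call:
send_rows --increments '[{"slide":[0.01,-0.03,0],"turn":0,"fingers":0.415},{"slide":[0.01,-0.03,0],"turn":0,"fingers":0.41},{"slide":[0,0,0],"turn":0,"fingers":0.405},{"slide":[0,0,0],"turn":0,"fingers":0.4},{"slide":[0,0,0],"turn":0,"fingers":0.4}]'

```text
time_s: 13.75
position: [0.5762, -0.1108, 0.1062]
tcp_rot: [-0.014, 1.571, 1.827]
ft_force: [-1.4, 4.1, 2.5]
finger_gap: 0.0339
```

```bash
python3 st.py s12
```

```text
t 13.75 z 0.1062 clampxy [[  1.  -67.5]] ang 105.49 gap 0.0339 F clamp x,y,z -0.3 4.3 2.5
```

View pics/cs12.png

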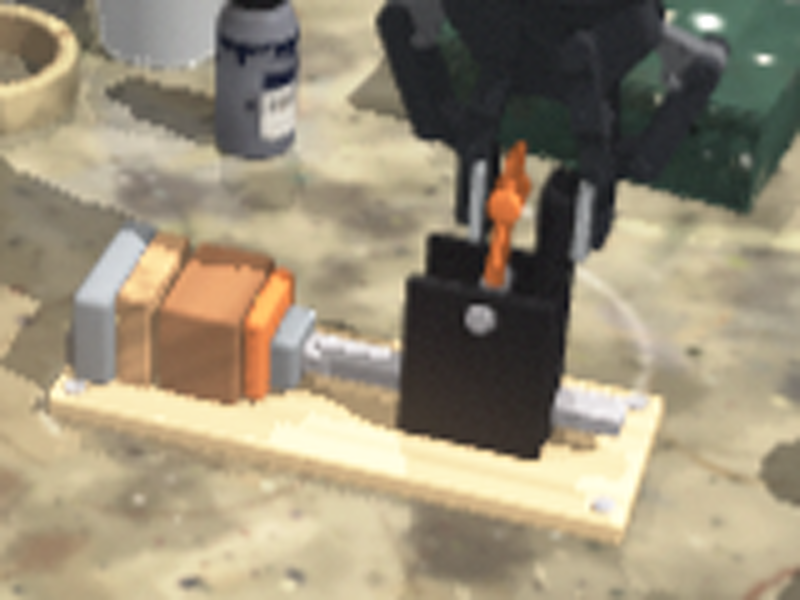

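```bash
python3 - <<'E'
from h import *
a=[cv2.imread(f'pics/{n}.png') for n in('s10','s11','s12')]
for p in a:
    h=cv2.cvtColor(p,cv2.COLOR_BGR2HSV); m=(h[...,1]>185)&(h[...,0]<14)&(h[...,2]>200); m[:258]=0;m[295:]=0;m[:,:330]=0;m[:,365:]=0
    ys,xs=np.nonzero(m); print(len(xs),xs.mean().round(2),ys.mean().round(2))
cv2.imwrite('pics/cmp.png',np.vstack([cv2.resize(p[250:295,300:365],(650,450),interpolation=cv2.INTER_CUBIC)[:290] for p in a[1:]]))
E
```

```text
0 nan nan
0 nan nan
0 nan nan<stdin>:5: RuntimeWarning: Mean of empty slice.
  ret = ret.dtype.type(ret / rcount)
```

View pics/cmp.png

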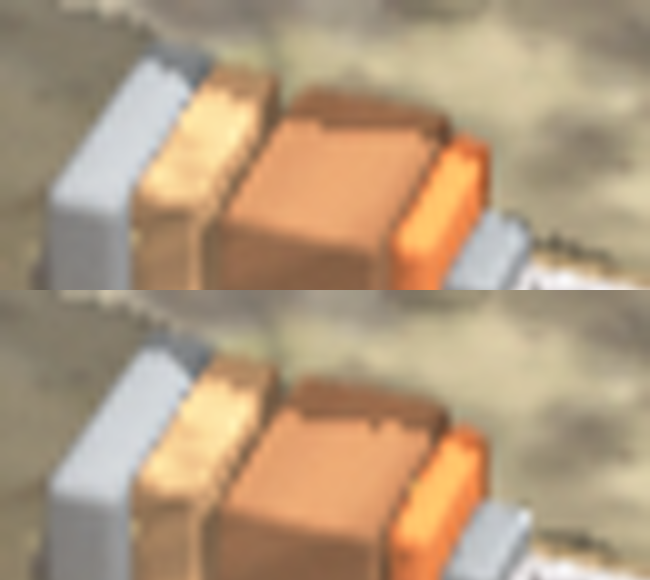

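The jaw did not move between the last two pictures, although the trigger did. A strip still shows between block and cork, so I'll measure it in both views.

```bash
python3 - <<'E'
from h import *
p,d,c=snap('top','top13'); q,dq,cq=snap('scene','s13')
cv2.imwrite('pics/c13.png',np.hstack([cv2.resize(p[225:295,275:345],(400,400),interpolation=cv2.INTER_CUBIC),cv2.resize(q[235:305,295:365],(400,400),interpolation=cv2.INTER_CUBIC)]))
C=np.load('clamp.npy'); o,y=C[:2],C[2:]; x=np.array([y[1],-y[0]])
def pr(n,yy,sx,z): print(n,yy,project(cq,[np.r_[o+x*sx/1000+y*yy/1000,z]]).round(1),project(c,[np.r_[o+x*sx/1000+y*yy/1000,z]]).round(1))
for n,yy in(('cork free',85),('cork back',100)): pr(n,yy,-27,.058); pr(n,yy,27,.058)
for yy in(45,49): pr('jaw',yy,-22,.056)
for n in ('joint_efforts',): print(r.read_state()[n].round(2))
E
python3 st.py
```

```text
cork free 85 [[320.4 271. ]] [[309.3 270.7]]
cork free 85 [[328.9 257.5]] [[302.6 248. ]]
cork back 100 [[313.7 269.6]] [[303.  272.6]]
cork back 100 [[322.4 256.2]] [[296.3 249.9]]
jaw 45 [[339.2 274.3]] [[325.6 263.7]]
jaw 49 [[337.4 273.9]] [[323.9 264.2]]
[ 2.580e+00 -5.723e+01  5.770e+00 -2.395e+01  1.150e+00 -3.000e-01
  2.000e-02]
t 13.9 z 0.1062 clampxy [[  1.  -67.5]] ang 105.48 gap 0.0342 F clamp x,y,z 1.2 4.7 2.7
```

View pics/c13.png

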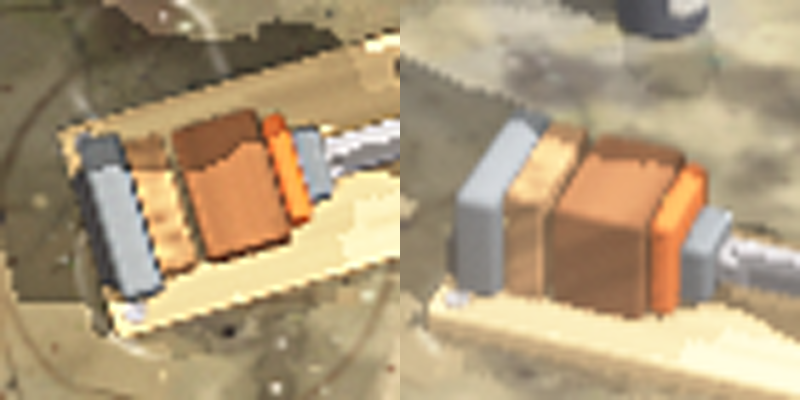

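Both views show a gap of 3–4 mm still open, with the jaw at about y = 44.7 mm. I'll squeeze a little more and see whether the jaw moves.

Call:
send_rows --increments '[{"slide":[0,-0.03,0],"turn":0,"fingers":0.39},{"slide":[0.01,-0.03,0],"turn":0,"fingers":0.38},{"slide":[0.01,-0.03,0],"turn":0,"fingers":0.37},{"slide":[0,0,0],"turn":0,"fingers":0.36},{"slide":[0,0,0],"turn":0,"fingers":0.36}]'

```text
time_s: 14.4
position: [0.5765, -0.1124, 0.1064]
tcp_rot: [-2.825, 1.57, -0.984]
ft_force: [0.4, 1.7, 2.9]
finger_gap: 0.031
```

```bash
python3 st.py s14
```

```text
t 14.4 z 0.1064 clampxy [[  0.9 -69. ]] ang 105.46 gap 0.031 F clamp x,y,z 0.8 1.6 2.9
```

View pics/cs14.png

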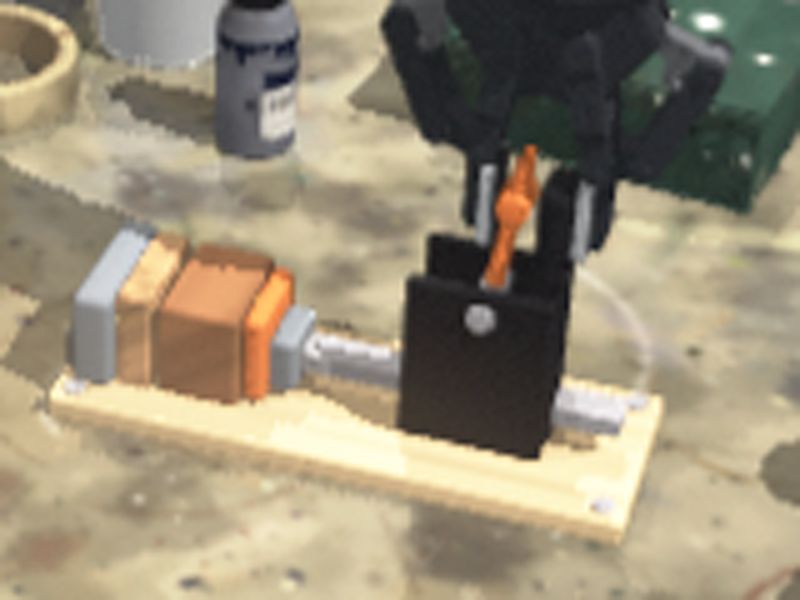

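The jaw still hasn't moved while the trigger is nearly at the handle. Either the ratchet slipped or the block is already seated and the drive is yielding. Releasing fully and squeezing again at the earlier pace should show which.

Call:
send_rows --increments '[{"slide":[-0.06,0.2,0],"turn":0,"fingers":0.42},{"slide":[-0.06,0.2,0],"turn":0,"fingers":0.48},{"slide":[-0.06,0.2,0],"turn":0,"fingers":0.54},{"slide":[-0.04,0.16,0],"turn":0,"fingers":0.6},{"slide":[0,0,0],"turn":0,"fingers":0.64},{"slide":[0,0,0],"turn":0,"fingers":0.64},{"slide":[0,0,0],"turn":0,"fingers":0.64}]'

```text
time_s: 15.15
position: [0.5744, -0.1046, 0.1064]
tcp_rot: [-2.617, 1.57, -0.776]
ft_force: [0.5, -0.8, 0.2]
finger_gap: 0.0548
```

```bash
python3 st.py s15; python3 - <<'E'
from h import *
def ln(n):
    p=cv2.imread(f'pics/{n}.png').astype(float); return p
a=ln('s14');
for n in('s10','s11','s12','s15'):
    b=ln(n); 
    A=cv2.cvtColor(a[262:292,310:352].astype(np.uint8),cv2.COLOR_BGR2GRAY).astype(np.float32); B=cv2.cvtColor(b[262:292,310:352].astype(np.uint8),cv2.COLOR_BGR2GRAY).astype(np.float32)
    # block+jaw region subpixel shift
    print(n,'blk+jaw',cv2.phaseCorrelate(B[:,15:].copy(),A[:,15:].copy(),cv2.createHanningWindow((27,30),cv2.CV_32F)),'meandiff',abs(A-B).mean())
E
```

```text
t 15.15 z 0.1064 clampxy [[  0.9 -61. ]] ang 105.46 gap 0.0548 F clamp x,y,z 0.3 -0.9 0.2
s10 blk+jaw ((-1.9040388677627682, -0.2794099274973405), 0.7070416868468862) meandiff 14.283334
s11 blk+jaw ((0.6461091515792621, 0.1045287629964804), 1.0522068082550426) meandiff 2.6111112
s12 blk+jaw ((0.5955297746283676, -0.020322714914948747), 0.9724286263371691) meandiff 0.97619045
s15 blk+jaw ((0.5249105991583711, 0.06971991752224582), 0.9665340801815928) meandiff 1.6015873
```

View pics/cs15.png

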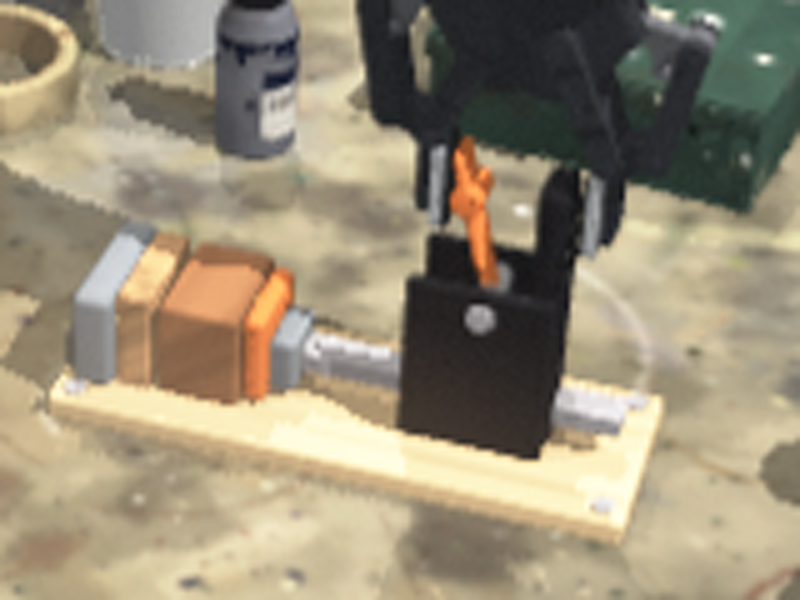

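Call:
send_rows --increments '[{"slide":[0.03,-0.1,0],"turn":0,"fingers":0.57},{"slide":[0.03,-0.1,0],"turn":0,"fingers":0.54},{"slide":[0.03,-0.1,0],"turn":0,"fingers":0.51},{"slide":[0.03,-0.1,0],"turn":0,"fingers":0.48}]' --grip_force 20

```text
time_s: 15.6
position: [0.5755, -0.1072, 0.1072]
tcp_rot: [-0.293, 1.569, 1.548]
ft_force: [-4.1, 5.7, 10.6]
finger_gap: 0.0408
```

```bash
python3 st.py s16; python3 - <<'E'
from h import *
a,b=[cv2.imread(f'pics/{n}.png')[255:295,300:365] for n in('s15','s16')]
print(cv2.absdiff(a,b).mean())
cv2.imwrite('pics/cmp2.png',np.vstack([cv2.resize(p,(650,400),interpolation=cv2.INTER_CUBIC)[:300] for p in (a,b)]))
E
```

```text
t 15.6 z 0.1072 clampxy [[  1.2 -63.8]] ang 105.5 gap 0.0408 F clamp x,y,z -2.5 6.6 10.6
6.781538461538462
```

View pics/cmp2.png

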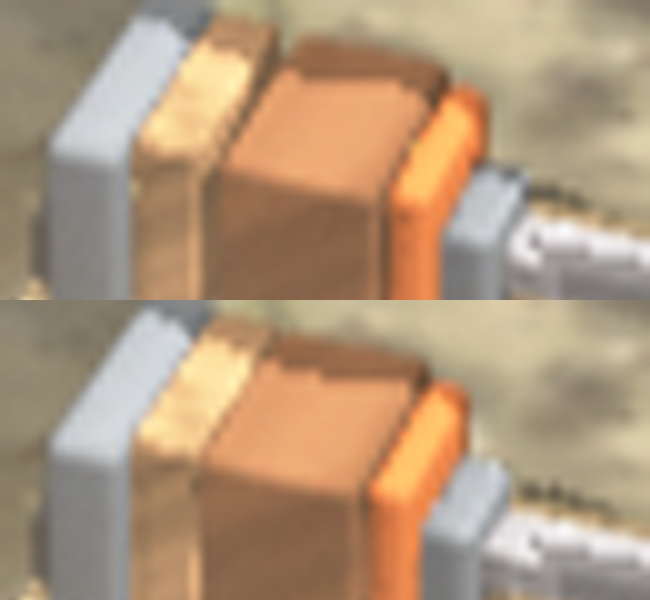

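The re-squeeze moved the jaw the last 4.3 mm and the seam at the cork has closed. I'll keep squeezing against the stop.

Call:
send_rows --increments '[{"slide":[0.01,-0.04,0],"turn":0,"fingers":0.46},{"slide":[0.01,-0.04,0],"turn":0,"fingers":0.44}]'

```text
time_s: 15.85
position: [0.5759, -0.1088, 0.1076]
tcp_rot: [-1.201, 1.57, 0.64]
ft_force: [-3.7, 2.1, 10.6]
finger_gap: 0.0378
```

```bash
python3 st.py s17; python3 - <<'E'
from h import *
a,b=[cv2.imread(f'pics/{n}.png')[255:295,300:365] for n in('s16','s17')]
print(cv2.absdiff(a,b).mean())
E
```

```text
t 15.85 z 0.1076 clampxy [[  1.3 -65.5]] ang 105.47 gap 0.0378 F clamp x,y,z -3.0 3.0 10.6
0.8712820512820513
```

Call:
send_rows --increments '[{"slide":[0.01,-0.04,0],"turn":0,"fingers":0.42},{"slide":[0.01,-0.04,0],"turn":0,"fingers":0.4}]'

```text
time_s: 16.1
position: [0.5764, -0.1104, 0.108]
tcp_rot: [-1.999, 1.569, -0.158]
ft_force: [-3.3, 0.8, 13.0]
finger_gap: 0.0344
```

```bash
python3 st.py s18; python3 - <<'E'
from h import *
a,b,c=[cv2.imread(f'pics/{n}.png')[255:295,300:365] for n in('s16','s17','s18')]
print(cv2.absdiff(a,b).mean(),cv2.absdiff(c,b).mean())
cv2.imwrite('pics/cmp3.png',np.vstack([cv2.resize(p,(650,400),interpolation=cv2.INTER_CUBIC)[:300] for p in (a,c)]))
E
```

```text
t 16.1 z 0.108 clampxy [[  1.3 -67.2]] ang 105.44 gap 0.0344 F clamp x,y,z -3.0 1.7 13.0
0.8712820512820513 0.938076923076923
```

View pics/cmp3.png

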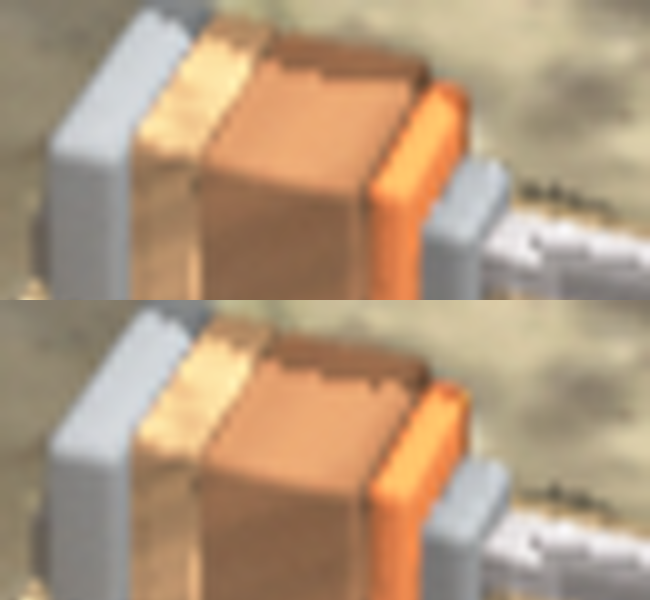

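View pics/cs18.png

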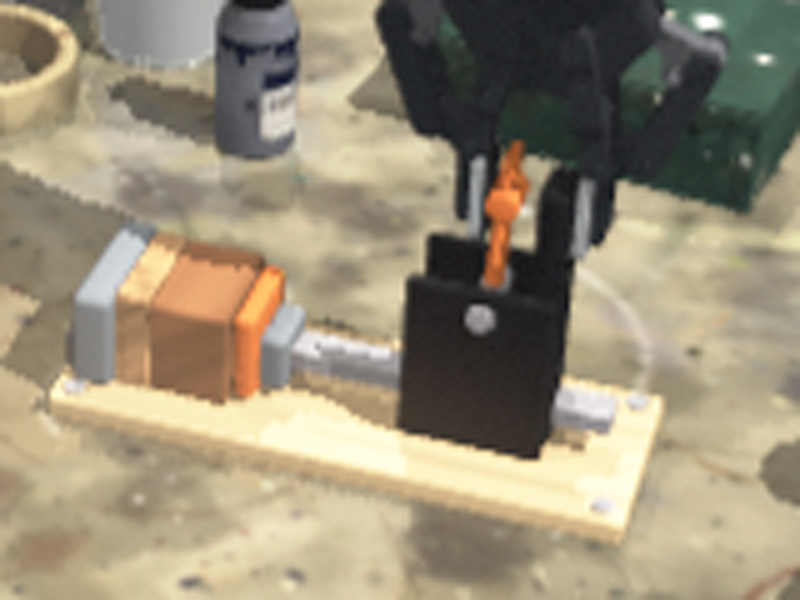

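The block is seated on the cork and the jaw no longer moves. The reaction force rises as the trigger yields. A touch more with the 20 N limit, looking for a stall.

Call:
send_rows --increments '[{"slide":[0,-0.02,0],"turn":0,"fingers":0.39},{"slide":[0.01,-0.02,0],"turn":0,"fingers":0.38}]'

```text
time_s: 16.35
position: [0.5764, -0.1105, 0.108]
tcp_rot: [-1.807, 1.569, 0.034]
ft_force: [-5.1, 1.4, 13.9]
finger_gap: 0.0343
```

```bash
python3 st.py
```

```text
t 16.35 z 0.108 clampxy [[  1.3 -67.3]] ang 105.45 gap 0.0343 F clamp x,y,z -4.6 2.7 13.9
```

Call:
send_rows --increments '[{"slide":[0,0,0],"turn":0,"fingers":0.38},{"slide":[0,0,0],"turn":0,"fingers":0.38}]'

```text
time_s: 16.55
position: [0.5764, -0.1106, 0.108]
tcp_rot: [-1.839, 1.569, 0.001]
ft_force: [-3.2, 1.8, 13.1]
finger_gap: 0.0341
```

```bash
python3 st.py s19
```

```text
t 16.55 z 0.108 clampxy [[  1.3 -67.3]] ang 105.45 gap 0.0341 F clamp x,y,z -2.5 2.6 13.1
```

The gap has stalled at 34.2 mm against a commanded 32.4 mm, above the 30 mm end stop. So the 20 N grip is now pressing the jaw on the block. I'll hold a second to check it stays steady.

Call:
send_rows --increments '[{"slide":[0,0,0],"turn":0,"fingers":0.38},{"slide":[0,0,0],"turn":0,"fingers":0.38},{"slide":[0,0,0],"turn":0,"fingers":0.38},{"slide":[0,0,0],"turn":0,"fingers":0.38},{"slide":[0,0,0],"turn":0,"fingers":0.38},{"slide":[0,0,0],"turn":0,"fingers":0.38},{"slide":[0,0,0],"turn":0,"fingers":0.38},{"slide":[0,0,0],"turn":0,"fingers":0.38}]'

```text
time_s: 17.4
position: [0.5765, -0.1106, 0.108]
tcp_rot: [-1.842, 1.569, -0.002]
ft_force: [-4.0, 1.0, 12.8]
finger_gap: 0.034
```

```bash
python3 st.py s20; python3 - <<'E'
from h import *
p,d,c=snap('top','top20')
cv2.imwrite('pics/t20.png',cv2.resize(p[205:300,275:405],(780,570),interpolation=cv2.INTER_CUBIC))
E
```

```text
t 17.4 z 0.108 clampxy [[  1.3 -67.3]] ang 105.45 gap 0.034 F clamp x,y,z -3.6 2.0 12.8
```

View pics/t20.png

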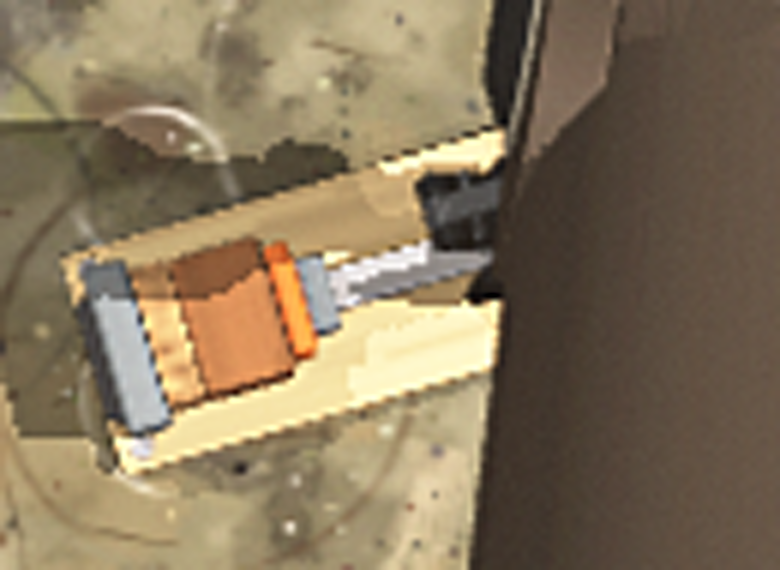

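View pics/cs20.png

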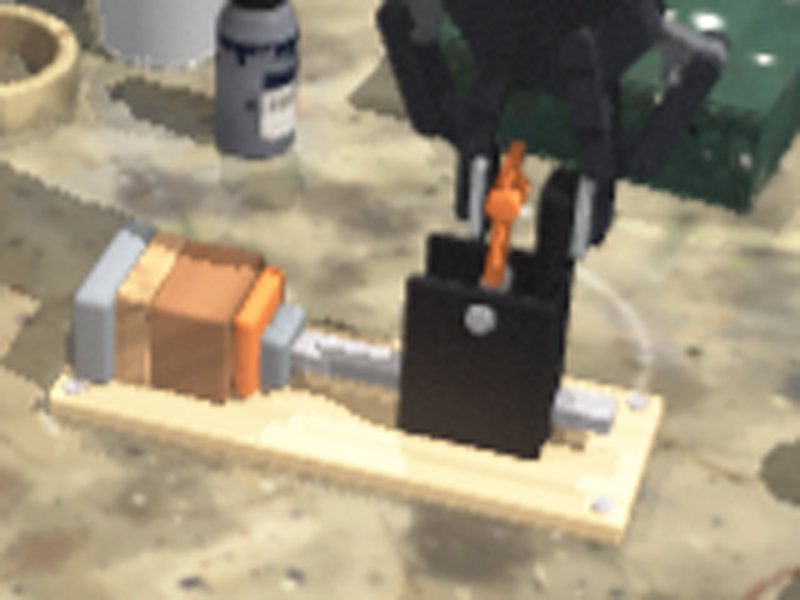

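The squeeze is steady (gap 34.0 mm, forces constant). Both views show jaw, block, cork and fixed jaw in contact, square and upright, with no finger near the block or jaw. Handing in.

```bash
python3 -c "
from plant import r
print(r.close_job())"
```

```text
the job is handed in; nothing more can be done
None
```

The block is clamped against the cork and the gripper is still squeezing the trigger. I handed the job in at about 17.5 s of the 54 s allowed.

**What I did**
- I stood the larger brown block upright in the gap at clamp y ≈ 57 mm and let go of it. I then squeezed handle and trigger together from above with a 20 N grip.
- It took four squeezes. The first two full ones advanced the jaw about 11–12 mm and 9 mm.
- In the third I paused partway. After that the trigger moved on without the jaw, leaving a gap of about 4 mm at the cork.
- I released fully and squeezed again without the pause. The jaw closed the remaining gap.

**Last checks**
- **Squeeze:** over the last second the finger gap held at 34.0–34.2 mm. The command was 32.4 mm and the trigger's end stop is at 30 mm, so the 20 N grip was pressing on the trigger. The forces on the wrist were steady.
- **Position:** both camera views show fixed jaw, cork, block and jaw touching, square and upright. No finger was near the block or the jaw. I saw no bystander disturbed, though I did not measure their positions.
- **Jaw force:** I could not measure it directly. About 20 N is inferred from the grip setting and the stall.
- **Disagreements:** the second squeeze read about 9 mm against the stated 10–15 mm. I also did not establish why the third squeeze stopped driving the jaw.

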